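# Fit a new filter element and hold its bayonet cap home

## Robot

A 7-joint arm with a two-finger parallel gripper is mounted at the origin on the work surface. World frame = base frame: x ahead of the robot, y to its left, z up, the work surface at z = 0. Lengths are in m, angles in rad, forces in N, time in s.
With the tool pointing down it reaches from about 0.4 to 0.85 m from the base axis. Payload 10.4 kg.
Tool frame: the origin (TCP) lies between the finger pads; the fingertips stand 19 mm ahead of it and the grasp point (between the pads) is the TCP (arm.tip_extent is the z of the fingertips in the tool frame, in m); z points along the fingers, y is the line along which they close (so a half turn about z gives the same grasp; the last joint's range is limited). The gripper opens to 87 mm and grips with 3 to 60 N. Pads are 19 mm wide; open, the fingers measure 117 mm over their backs; the gripper's body (75 mm by 190 mm) begins 51 mm behind the grasp point.
Start: joints at [-1.268, 0.332, -0.065, 1.46, 0.022, 1.35, -0.088], TCP at [0.2, 0.592, 0.242] pointing down, gripper open.
Joint ranges: [-2.6, 2.6], [-0.5, 2.12], [-1.47, 1.34], [0.16, 2.42], [-1.27, 4.41], [0.06, 2.06], [-2.6, 2.6]. Speed limits (rad/s): [2.22, 2.22, 2.79, 2.79, 3.14, 3.14, 3.14].

## Interface

Orientations are given as a unit quaternion [x, y, z, w].
In Python, from plant import arm gives the robot as it stands.
- The arm moves only by the tool arm_command, never from a script. Its arguments are lists of equal length, an entry for each row: "linear": the shift along the world's x, y, z in units of 60 mm (1.0 is 60 mm), a list of three; "dr": the turn, a rotation vector about the world's x, y, z in units of 5 degrees (1.0 is 5 degrees), a list of three; "claw": the gripper's target within -1 to 1 (fully open at 1, half-way at 0, shut at -1). In form: {"linear": [[x, y, z], ...], "dr": [[wx, wy, wz], ...], "claw": [claw, ...]}. A call has exactly 10 rows; each row is the pose to reach, as a shift and turn from the pose commanded when the call began; what a row does not reach only later rows make up. A row lasts 1/8 s, in which the tool goes at most 62.5 mm and 10.7 degrees, less where a joint would pass 70% of its speed; a pose out of reach is approached as far as the arm can. A call with a gripper value outside its range is refused whole. The fingers move at their own pace and stop on an object; "newtons" is the grip in N (left out, the last holds). Time passes only in rows, so rows that repeat a pose let the fingers close, or fill a call up. It gives the time, the measured TCP pose, the force, the opening and the grip force at its end, in the units of the state.
- arm.observe(): the state, without advancing time (a new reading comes with each control period).
- arm.grab_frame(name): name is "side" or "top" or "wrist"; returns the picture (400x640x3 uint8, blue, green, red); there is no depth.
- arm.camera_model(name): a dict with "K" (3x3 intrinsics, pixels), "cam_to_world" (4x4, takes a point from camera to world coordinates); the wrist camera has in their place "hand_eye" (4x4, takes a point from camera to tool coordinates, whose origin is the TCP and whose axes are the flange's). Camera axes: x right, y up, looking along -z (the intrinsics and any distortion apply to the point x, -y, -z); pixel columns grow to the right and rows downward; lengths in m; the calibration is good to about 2 mm. A picture is of the moment at which its call begins: read the wrist's pose just before it. camera_model takes no time and is no camera call.
- arm.hand_in(): hands the job in; it is judged then, once.
The state is a dict: "clock": time; "joint_pos": joint angles; "joint_vel": joint speeds; "joint_efforts": joint torques, N m; "ee_pos": TCP position; "tool_rot": TCP orientation; "wrist_force": force on the tool from outside, world axes, zero at the start; "wrist_torque": the same for the moment, N m; "width": finger opening in m; "finger_force": force on a finger pad.
Only numpy, scipy, OpenCV 4.12 (cv2) and the standard library are available. Lean on these libraries where they do the work, as an engineer would, in place of code of your own. Each camera call takes 0.05 s, during which the arm holds its last target. There are 200 camera calls.

## Task

Slip the clean white filter element over the upright tube of the air-filter unit so that it stands on the sprung seat, then put the orange cap on with its slot over the brass cross-pin, push it right down against the spring and turn it a quarter turn clockwise (seen from above). Finish while still gripping the cap, holding it turned and pressed fully down so that the locking clip can be slipped in. Leave the dirty used element, the jar and the clip where they are.

Things in the scene. Friction and masses are not known exactly. Their poses are not given: they have to be found in the camera images.
- element_mid (a point): Clean filter element: white pleated ring with blue end rings, standing upright, to be fitted. 58 mm outside diameter, 70 mm tall, through-hole 32 mm in diameter, 0.16 kg. This point is its centre, half-way up (35 mm above its underside), z up. The same either way up and at any yaw.
- cap_grip (a point): Orange bayonet cap, upright, 61 mm tall, 0.14 kg. This point: centre of the bar handle on its top, 46 mm above the cap's underside; x along the bar, z up. The bar is 46 mm long (x), 14 mm thick (y), 30 mm high (31 to 61 mm above the underside), with a white line along its top; it stands on a roof disc 49 mm in diameter. The cap is the same after half a turn.
- cap_slot (a point): Centre of the cap's open underside; x along its slot, parallel to the bar. Flange 52 mm in diameter, 8 mm thick, with a through-slot 12.5 mm wide, 31 mm long. Above it a hollow barrel (42 mm outside), with room for the cross-pin up to 27 mm above the underside, and stops: once the pin is above the flange the cap turns clockwise only (from above), a quarter turn, with some 8 degrees of play.
- pin (a point): Centre of the brass cross-pin on top of the air-filter unit, 135 mm above the bench; x along the pin, z up. The unit is fixed to the bench; base 104 mm square, hose couplings along y. Pin 26 mm long, 6.5 mm thick, through a stud 9 mm in diameter whose rounded tip is 7 mm above this point. With the cap on the element, its slot over the pin, the cap's underside is 5 mm below this point.
- tube_top (a point): Centre of the top of the unit's upright steel tube, 26 mm in diameter, 23 mm below the cross-pin's centre. The element goes over pin and tube, down to the round black seat (62 mm in diameter), whose top is 52 mm below this point when free; the element's top is then 18 mm above this point.
- seat (a joint): How far the sprung seat under the element is pushed down: 0 free, 0.012 m at its stop. The spring pushes up with about 6 N at 0, 11 N at 0.006, 16 N at 0.012; it carries element and cap without sinking. Pushing the cap moves the seat: beyond 0.006 the pin is clear inside the cap, so it can turn; let go after turning, the cap would rise back to 0.006.
- used_element_mid (a point): The used element: same shape and size as the clean one but with brown, dirty pleats and grey end rings. Point half-way up. To be left alone.
- jar: Amber jar with a blue lid, 58 mm in diameter and 85 mm tall; origin under its centre. To be left alone.
- clip: Steel locking clip (R-clip) of bent 4 mm wire, about 72 mm long, lying on the bench. To be left alone.
Not all that is in view belongs to the job. Of the things that look like the part that bears cap_grip, the middle-sized one is meant. What is shaped like the part that bears element_mid but green is not meant.

How it is judged:
By the outcome, as a careful person would: the job done as asked, in the order asked, and still so for the second after the job is handed in, while the arm keeps its last pose, push and grip.
It also fails if it takes over 72 s, if anything falls off the work surface, if the arm or the gripper's body presses on something with over 40 N, if the wrist force passes 120 N, or if a joint passes its speed limit or range.

## Working session

There is one attempt and no reset: what is moved stays moved. The work goes in short steps, Python scripts to look and compute and a tool call to move; the robot and the scene stay as the last step left them, time stands still between calls to the robot, and variables do not carry over. Pictures are saved under pics/ and viewed, at most 11 in all, crops included, and the job is handed in when it is done.

Besides the shell and the picture viewer there is one more tool, called by a JSON object that holds its "fn" and its "kwargs", one argument or row to a line. arm_command: Moves the arm, as the interface text tells. Its arguments: {"type":"object","properties":{"linear":{"type":"array"},"dr":{"type":"array"},"claw":{"type":"array"},"newtons":{"type":"number"}},"required":["linear","dr","claw"]}

```bash
mkdir -p pics; ls; python3 - <<'E'
from plant import arm
import cv2,numpy as np
np.set_printoptions(precision=4,suppress=True)
print(arm.observe())
for n in("side","top","wrist"):
    print(n,arm.camera_model(n))
    cv2.imwrite(f"pics/{n}0.png",arm.grab_frame(n))
E
```

```text
pics
{'clock': 0.0, 'joint_pos': array([-1.2676,  0.3329, -0.0647,  1.461 ,  0.0216,  1.3499, -0.0885]), 'joint_vel': array([-0.003 ,  0.0003,  0.0002,  0.0002,  0.0002,  0.003 ,  0.0001]), 'joint_efforts': array([ -0.0001, -62.3282,   0.0244, -38.9866,  -0.0613,   0.0405,
         0.0001]), 'ee_pos': array([0.1999, 0.5918, 0.2408]), 'tool_rot': array([ 0.1622,  0.9868, -0.0007, -0.0001]), 'wrist_force': array([-0.5099, -0.1793, -0.4461]), 'wrist_torque': array([-0.0088, -0.0221,  0.0112]), 'finger_force': 0.0, 'width': 0.08695481596785977}
side {'K': array([[433.1726,   0.    , 313.7848],
       [  0.    , 433.1726, 196.5179],
       [  0.    ,   0.    ,   1.    ]]), 'cam_to_world': array([[-0.9879,  0.1021, -0.1164,  0.4255],
       [-0.1538, -0.7313,  0.6644,  0.7037],
       [-0.0173,  0.6743,  0.7382,  0.8962],
       [ 0.    ,  0.    ,  0.    ,  1.    ]])}
top {'K': array([[433.9967,   0.    , 313.9514],
       [  0.    , 433.9967, 199.5328],
       [  0.    ,   0.    ,   1.    ]]), 'cam_to_world': array([[ 0.0303,  0.9926, -0.1173,  0.4496],
       [-0.9995,  0.0316,  0.0094,  0.0116],
       [ 0.013 ,  0.1169,  0.9931,  1.0346],
       [ 0.    ,  0.    ,  0.    ,  1.    ]])}
wrist {'K': array([[344.7805,   0.    , 317.4972],
       [  0.    , 344.7805, 202.4953],
       [  0.    ,   0.    ,   1.    ]]), 'hand_eye': array([[-0.0011,  0.9639,  0.2662,  0.0734],
       [ 1.    ,  0.0013, -0.0004, -0.0004],
       [-0.0007,  0.2662, -0.9639, -0.1426],
       [ 0.    ,  0.    ,  0.    ,  1.    ]])}
```

View pics/side0.png

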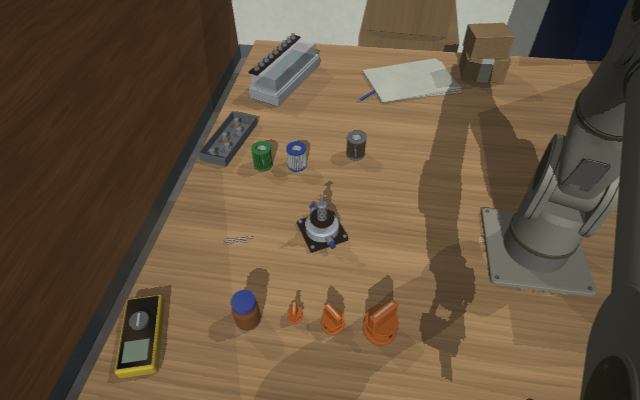

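View pics/top0.png

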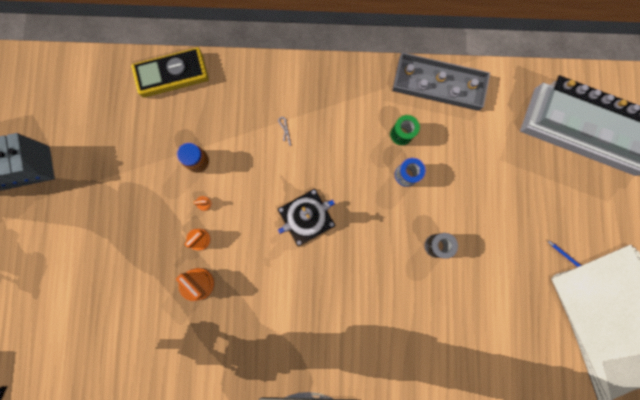

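Candidates: for the element, white/blue in top (411,172), green (405,128) and grey used (442,245). For the cap, small (202,203), middle (197,239) and large (195,284). I choose the white/blue element and the middle cap, and check both in a close crop.

```bash
cat > h.py <<'E'
from plant import arm
import cv2,numpy as np
from scipy.spatial.transform import Rotation as R
np.set_printoptions(precision=4,suppress=True)
def cam(n,st=None):
    m=arm.camera_model(n)
    if n!="wrist": return np.array(m["K"]),np.array(m["cam_to_world"])
    T=np.eye(4);T[:3,:3]=R.from_quat(st["tool_rot"]).as_matrix();T[:3,3]=st["ee_pos"]
    return np.array(m["K"]),T@np.array(m["hand_eye"])
def pt(c,uv,z):
    K,T=c; d=np.linalg.inv(K)@[uv[0],uv[1],1]; d=T[:3,:3]@[d[0],-d[1],-d[2]]
    return T[:3,3]+d*(z-T[2,3])/d[2]
def px(c,p):
    K,T=c; q=T[:3,:3].T@(np.asarray(p)-T[:3,3]); q=K@[q[0],-q[1],-q[2]]; return q[:2]/q[2]
def tri(obs): # [(cam,uv)]
    A=[];b=[]
    for (K,T),uv in obs:
        d=np.linalg.inv(K)@[uv[0],uv[1],1]; d=T[:3,:3]@[d[0],-d[1],-d[2]]; d/=np.linalg.norm(d)
        P=np.eye(3)-np.outer(d,d); A.append(P); b.append(P@T[:3,3])
    return np.linalg.lstsq(np.vstack(A),np.hstack(b),rcond=None)[0]
E
python3 - <<'E'
from h import *
t=cv2.imread("pics/top0.png");s=cv2.imread("pics/side0.png")
r=lambda i,x,y,w,h:cv2.resize(i[y:y+h,x:x+w],(400,300),interpolation=cv2.INTER_CUBIC)
a=np.hstack([r(t,170,215,80,60),r(t,265,187,80,60)])
b=np.hstack([r(t,375,140,80,60),r(s,295,295,120,90)])
cv2.imwrite("pics/m1.png",np.vstack([a,b]))
c=cam("top")
print("elem",pt(c,(411,171),.07),"green",pt(c,(405,127),.07),"used",pt(c,(442,244),.07))
print("caps",pt(c,(202,203),.06),pt(c,(197,239),.061),pt(c,(195,284),.08)); print("pin",pt(c,(306,214),.135))
E
```

```text
elem [ 0.6355 -0.215   0.07  ] green [ 0.7373 -0.2008  0.07  ] used [ 0.4733 -0.2847  0.07  ]
caps [0.5489 0.2541 0.06  ] [0.4679 0.2601 0.061 ] [0.3708 0.2536 0.08  ]
pin [0.5251 0.0187 0.135 ]
```

View pics/m1.png

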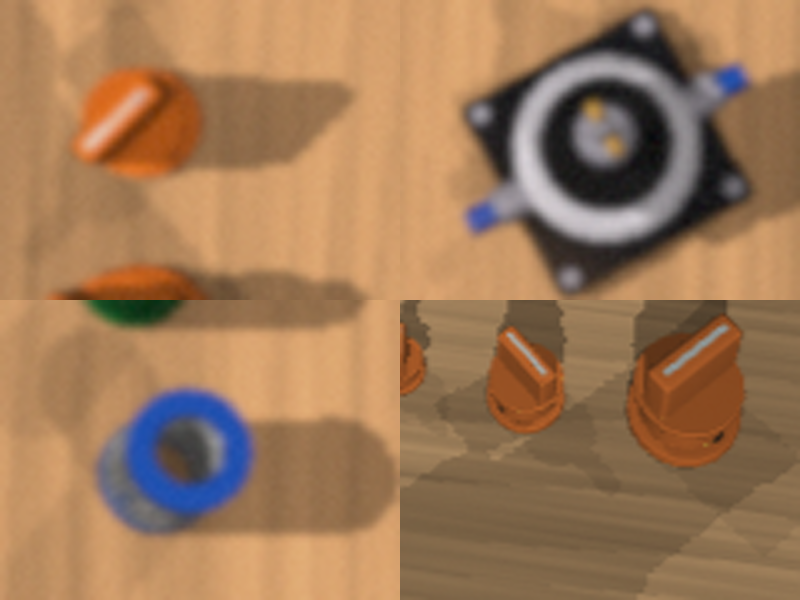

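The crop confirms the choice. The middle cap's white line runs top px (187,245)–(201,232.6). The pin's ends are at (303.8,209) and (307.8,216.2). The white element's top ring is centred at (413,170.4).

```bash
python3 - <<'E'
from h import *
c=cam("top")
a,b=pt(c,(187,245),.061),pt(c,(201,232.6),.061);d=b-a
print("cap",(a+b)/2,np.linalg.norm(d),np.degrees(np.arctan2(d[1],d[0])))
a,b=pt(c,(303.8,209),.138),pt(c,(307.8,216.2),.138);d=b-a
print("pin",(a+b)/2,np.linalg.norm(d),np.degrees(np.arctan2(d[1],d[0])))
print("el",pt(c,(413,170.4),.07))
o=arm.observe();M=R.from_quat(o["tool_rot"]).as_matrix();print(M)
# base square angle from coupling ends (blue)
a,b=pt(c,(265+(483-400)/5,187+215/5),.06),pt(c,(265+(733-400)/5,187+78/5),.06);d=b-a;print("coupl",(a+b)/2,np.degrees(np.arctan2(d[1],d[0])))
E
```

```text
cap [0.4681 0.2668 0.061 ] 0.04085451285203618 -45.904424037614454
pin [0.5277 0.0192 0.138 ] 0.017121906799513056 -149.1839343471984
el [ 0.637  -0.2195  0.07  ]
[[-0.9474  0.32   -0.0003]
 [ 0.32    0.9474 -0.0011]
 [-0.     -0.0011 -1.    ]]
coupl [0.5264 0.0175 0.06  ] -59.410879569377066
```

{"fn": "arm_command", "kwargs": {
  "linear": [
    [5, -8.8, 0.8],
    [5, -8.8, 0.8],
    [5, -8.8, 0.8],
    [5, -8.8, 0.8],
    [5, -8.8, 0.8],
    [5, -8.8, 0.8],
    [5, -8.8, 0.8],
    [5, -8.8, 0.8],
    [5, -8.8, 0.8],
    [5, -8.8, 0.8]
  ],
  "dr": [
    [0, 0, 0],
    [0, 0, 0],
    [0, 0, 0],
    [0, 0, 0],
    [0, 0, 0],
    [0, 0, 0],
    [0, 0, 0],
    [0, 0, 0],
    [0, 0, 0],
    [0, 0, 0]
  ],
  "claw": [1, 1, 1, 1, 1, 1, 1, 1, 1, 1]
}}

```text
clock: 1.4
ee_pos: [0.5008, 0.0614, 0.2899]
tool_rot: [0.163, 0.987, 0.0, 0.0]
wrist_force: [0.4, 0.2, 0.7]
width: 0.0873
finger_force: 0.0
```

```bash
python3 - <<'E'
from h import *
o=arm.observe();im=arm.grab_frame("wrist");c=cam("wrist",o)
np.save("pics/w1.npy",np.r_[o["ee_pos"],o["tool_rot"]])
p=px(c,[.5277,.0192,.135]);print(p,o["ee_pos"],o["joint_pos"])
x,y=int(p[0])-100,int(p[1])-75; x=max(0,min(x,440));y=max(0,min(y,250));print(x,y)
cv2.imwrite("pics/w1.png",cv2.resize(im[y:y+150,x:x+200],(800,600),interpolation=cv2.INTER_CUBIC))
E
```

```text
[283.7001 234.3019] [0.5008 0.0614 0.2899] [-0.6502  0.0263  0.4503  1.7197 -0.0116  1.3977  1.0451]
183 159
```

View pics/w1.png

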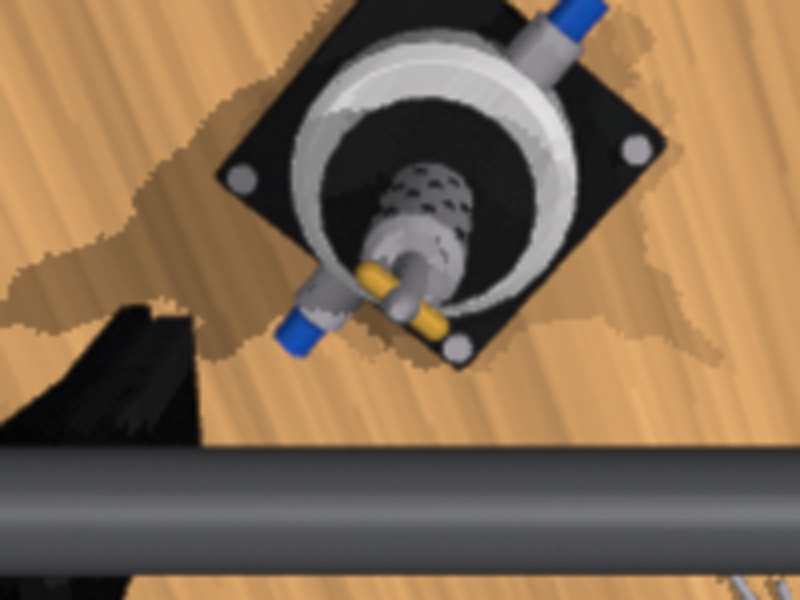

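{"fn": "arm_command", "kwargs": {
  "linear": [
    [2.28, -4.68, -1],
    [2.28, -4.68, -1],
    [2.28, -4.68, -1],
    [2.28, -4.68, -1],
    [2.28, -4.68, -1],
    [2.28, -4.68, -1],
    [2.28, -4.68, -1],
    [2.28, -4.68, -1],
    [2.28, -4.68, -1],
    [2.28, -4.68, -1]
  ],
  "dr": [
    [0, 0, 0],
    [0, 0, 0],
    [0, 0, 0],
    [0, 0, 0],
    [0, 0, 0],
    [0, 0, 0],
    [0, 0, 0],
    [0, 0, 0],
    [0, 0, 0],
    [0, 0, 0]
  ],
  "claw": [1, 1, 1, 1, 1, 1, 1, 1, 1, 1]
}}

```text
clock: 2.7
ee_pos: [0.637, -0.2157, 0.2301]
tool_rot: [0.162, 0.987, 0.0, 0.0]
wrist_force: [-0.5, 0.1, -0.2]
width: 0.0873
finger_force: 0.0
```

The wrist crop shows the pin from (358,270) to (448,328), stud in between with its tip at (402,307). Now for the element.

```bash
python3 - <<'E'
from h import *
v=np.load("pics/w1.npy");c=cam("wrist",dict(ee_pos=v[:3],tool_rot=v[3:]))
f=lambda x,y:(183+x/4,159+y/4)
a,b=pt(c,f(358,268),.135),pt(c,f(450,330),.135);d=a-b
print("pin",(a+b)/2,np.linalg.norm(d),np.degrees(np.arctan2(d[1],d[0])))
print("stud tip",pt(c,f(402,307),.142))
o=arm.observe();im=arm.grab_frame("wrist");c=cam("wrist",o)
p=px(c,[.637,-.2195,.07]);print(p)
x,y=int(p[0])-100,int(p[1])-75; x=max(0,min(x,440));y=max(0,min(y,250))
m=cv2.inRange(cv2.cvtColor(im,cv2.COLOR_BGR2HSV),(110,120,60),(130,255,255))
cs,_=cv2.findContours(m,cv2.RETR_EXTERNAL,cv2.CHAIN_APPROX_NONE)
for k in cs:
    if cv2.contourArea(k)>200: e=cv2.fitEllipse(k);print(e,cv2.boundingRect(k),pt(c,e[0],.07))
cv2.imwrite("pics/w2.png",im)
E
```

```text
pin [0.5274 0.0197 0.135 ] 0.025671917110363655 -145.01637973014348
stud tip [0.5267 0.0201 0.142 ]
[313.6676 192.8949]
```

View pics/w2.png

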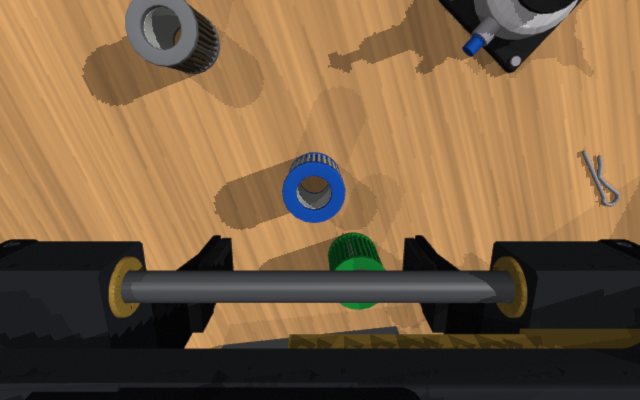

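The blue ring is centred at (313.5,191), between the fingers' line; green sits beyond it at (357,280).

```bash
python3 - <<'E'
from h import *
o=arm.observe();c=cam("wrist",o);e=pt(c,(313.5,191.2),.07)
print(e,o["ee_pos"],(np.array([*e[:2],.05])-o["ee_pos"])/.06)
E
```

```text
[ 0.6354 -0.2194  0.07  ] [ 0.6369 -0.216   0.23  ] [-0.0255 -0.057  -3.0004]
```

{"fn": "arm_command", "kwargs": {
  "linear": [
    [-0.02, -0.06, -1],
    [-0.02, -0.06, -2],
    [-0.02, -0.06, -2.5],
    [-0.02, -0.06, -3],
    [-0.02, -0.06, -3],
    [-0.02, -0.06, -3],
    [-0.02, -0.06, -3],
    [-0.02, -0.06, -3],
    [-0.02, -0.06, -3],
    [-0.02, -0.06, -3]
  ],
  "dr": [
    [0, 0, 0],
    [0, 0, 0],
    [0, 0, 0],
    [0, 0, 0],
    [0, 0, 0],
    [0, 0, 0],
    [0, 0, 0],
    [0, 0, 0],
    [0, 0, 0],
    [0, 0, 0]
  ],
  "claw": [1, 1, 1, 1, 1, 0.1, 0.1, 0.1, 0.1, 0.1],
  "newtons": 25
}}

```text
clock: 4.0
ee_pos: [0.636, -0.2202, 0.0503]
tool_rot: [0.162, 0.987, 0.0, 0.0]
wrist_force: [-1.1, 1.9, 5.1]
width: 0.0582
finger_force: 25.0
```

{"fn": "arm_command", "kwargs": {
  "linear": [
    [0, 0, 1],
    [0, 0, 2],
    [0, 0, 3],
    [-0.5, 1, 3],
    [-0.9, 2, 3],
    [-1.3, 3, 3],
    [-1.81, 3.99, 3],
    [-1.81, 3.99, 3],
    [-1.81, 3.99, 3],
    [-1.81, 3.99, 3]
  ],
  "dr": [
    [0, 0, 0],
    [0, 0, 0],
    [0, 0, 0],
    [0, 0, 0],
    [0, 0, 0],
    [0, 0, 0],
    [0, 0, 0],
    [0, 0, 0],
    [0, 0, 0],
    [0, 0, 0]
  ],
  "claw": [-0.2, -0.2, -0.2, -0.2, -0.2, -0.2, -0.2, -0.2, -0.2, -0.2]
}}

```text
clock: 5.25
ee_pos: [0.5274, 0.0173, 0.2295]
tool_rot: [0.163, 0.987, -0.0, 0.0]
wrist_force: [0.4, -0.6, -2.5]
width: 0.0583
finger_force: 25.0
```

```bash
python3 - <<'E'
from h import *
o=arm.observe();im=arm.grab_frame("wrist");c=cam("wrist",o);s=arm.grab_frame("side")
t=o["ee_pos"]+[0,0,.02];print(o["ee_pos"],o["width"],px(c,t))
cs=cam("side");q=px(cs,o["ee_pos"]);print("side tcp",q,"pin",px(cs,[.527,.0198,.135]))
for n in range(0,360,45):
    a=np.radians(n);print(n,px(c,t+[.029*np.cos(a),.029*np.sin(a),0]).round(1),end=' ')
x,y=int(q[0])-50,int(q[1])-50
cv2.imwrite("pics/w3.png",np.hstack([cv2.resize(im[130:330,210:410],(400,400)),cv2.resize(s[y:y+100,x:x+100],(400,400),interpolation=cv2.INTER_CUBIC)]));print(x,y)
E
```

```text
[0.5274 0.0173 0.2295] 0.05833163828683357 [318.3501 297.9864]
side tcp [321.1744 168.151 ] pin [321.3919 197.6744]
0 [340.6 356. ] 45 [381.9 325.7] 90 [388.3 276.7] 135 [352.1 236.9] 180 [293.6 233.4] 225 [251.6 268.8] 270 [250.9 318.5] 315 [287.9 353.2] 271 118
```

View pics/w3.png

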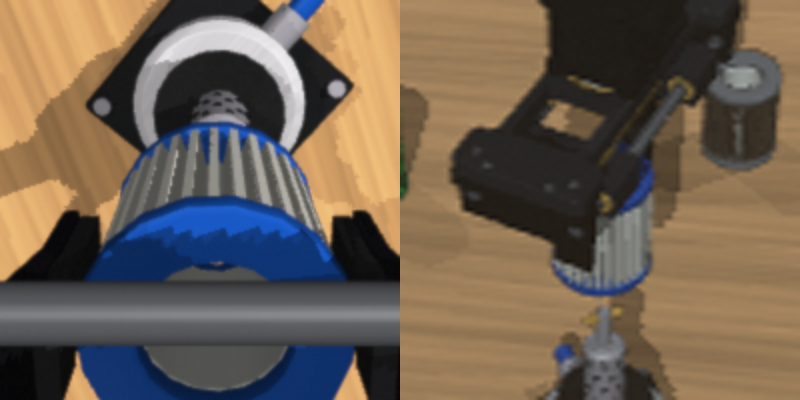

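{"fn": "arm_command", "kwargs": {
  "linear": [
    [0, 0.03, 0],
    [0, 0.03, 0],
    [0, 0.03, -0.2],
    [0, 0.03, -0.4],
    [0, 0.03, -0.5],
    [0, 0.03, -0.6],
    [0, 0.03, -0.7],
    [0, 0.03, -0.8],
    [0, 0.03, -0.9],
    [0, 0.03, -0.9]
  ],
  "dr": [
    [0, 0, 0],
    [0, 0, 0],
    [0, 0, 0],
    [0, 0, 0],
    [0, 0, 0],
    [0, 0, 0],
    [0, 0, 0],
    [0, 0, 0],
    [0, 0, 0],
    [0, 0, 0]
  ],
  "claw": [-0.2, -0.2, -0.2, -0.2, -0.2, -0.2, -0.2, -0.2, -0.2, -0.2]
}}

```text
clock: 6.6
ee_pos: [0.5268, 0.0209, 0.1751]
tool_rot: [0.162, 0.987, -0.0, -0.0]
wrist_force: [0.4, 0.4, -2.1]
width: 0.0581
finger_force: 25.0
```

```bash
python3 - <<'E'
from h import *
o=arm.observe();im=arm.grab_frame("wrist");s=arm.grab_frame("side")
print(o["ee_pos"],o["wrist_force"],o["wrist_torque"])
cv2.imwrite("pics/w4.png",np.hstack([cv2.resize(im[130:330,210:410],(400,400)),cv2.resize(s[140:240,271:371],(400,400),interpolation=cv2.INTER_CUBIC)]))
E
```

```text
[0.5268 0.0209 0.1751] [ 0.4031  0.4337 -2.0932] [-0.0183 -0.0315 -0.0132]
```

View pics/w4.png

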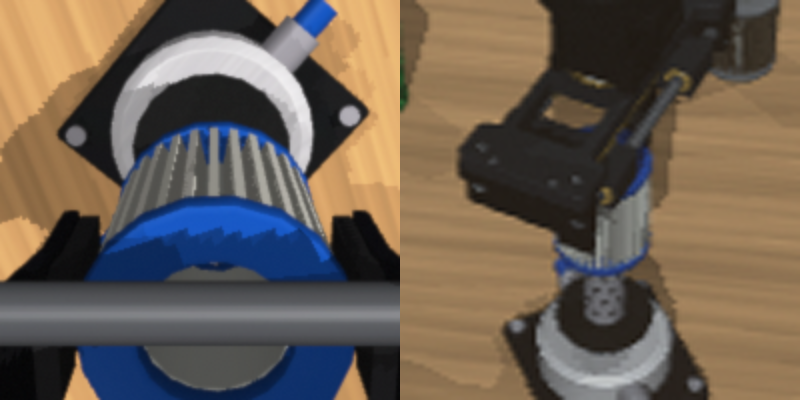

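The pin is inside the bore with no contact force, and the tube's axis (crop 605) is near the ring's centre (602). Going down.

{"fn": "arm_command", "kwargs": {
  "linear": [
    [0, -0.02, -0.1],
    [0, -0.02, -0.2],
    [0, -0.02, -0.35],
    [0, -0.02, -0.5],
    [0, -0.02, -0.65],
    [0, -0.02, -0.8],
    [0, -0.02, -0.9],
    [0, -0.02, -1.0],
    [0, -0.02, -1.05],
    [0, -0.02, -1.05]
  ],
  "dr": [
    [0, 0, 0],
    [0, 0, 0],
    [0, 0, 0],
    [0, 0, 0],
    [0, 0, 0],
    [0, 0, 0],
    [0, 0, 0],
    [0, 0, 0],
    [0, 0, 0],
    [0, 0, 0]
  ],
  "claw": [-0.2, -0.2, -0.2, -0.2, -0.2, -0.2, -0.2, -0.2, -0.2, -0.2]
}}

```text
clock: 7.95
ee_pos: [0.527, 0.0197, 0.1125]
tool_rot: [0.162, 0.987, -0.0, -0.0]
wrist_force: [-0.7, 0.9, -2.3]
width: 0.0583
finger_force: 25.0
```

{"fn": "arm_command", "kwargs": {
  "linear": [
    [0, 0, -0.03],
    [0, 0, -0.03],
    [0, 0, -0.03],
    [0, 0, -0.03],
    [0, 0, -0.03],
    [0, 0, 0.5],
    [0, 0, 1],
    [0, 0, 1.5],
    [0, 0, 2],
    [0, 0, 2.2]
  ],
  "dr": [
    [0, 0, 0],
    [0, 0, 0],
    [0, 0, 0],
    [0, 0, 0],
    [0, 0, 0],
    [0, 0, 0],
    [0, 0, 0],
    [0, 0, 0],
    [0, 0, 0],
    [0, 0, 0]
  ],
  "claw": [-0.2, -0.2, 1, 1, 1, 1, 1, 1, 1, 1]
}}

```text
clock: 9.2
ee_pos: [0.5276, 0.0197, 0.2461]
tool_rot: [0.162, 0.987, 0.001, 0.001]
wrist_force: [-0.6, 0.2, 0.6]
width: 0.0867
finger_force: 0.0
```

{"fn": "arm_command", "kwargs": {
  "linear": [
    [-0.2, 1, 0],
    [-0.5, 2, 0],
    [-0.8, 3, 0],
    [-0.98, 4.1, 0],
    [-0.98, 4.1, 0],
    [-0.98, 4.1, 0],
    [-0.98, 4.1, 0],
    [-0.98, 4.1, 0],
    [-0.98, 4.1, 0],
    [-0.98, 4.1, 0]
  ],
  "dr": [
    [0, 0, -1],
    [0, 0, -2],
    [0, 0, -3],
    [0, 0, -4],
    [0, 0, -5.4],
    [0, 0, -5.4],
    [0, 0, -5.4],
    [0, 0, -5.4],
    [0, 0, -5.4],
    [0, 0, -5.4]
  ],
  "claw": [1, 1, 1, 1, 1, 1, 1, 1, 1, 1]
}}

```text
clock: 10.45
ee_pos: [0.4683, 0.2655, 0.2446]
tool_rot: [0.388, 0.922, 0.0, 0.0]
wrist_force: [-0.1, -0.0, -0.1]
width: 0.0867
finger_force: 0.0
```

```bash
python3 - <<'E'
from h import *
o=arm.observe();im=arm.grab_frame("wrist");c=cam("wrist",o);s=arm.grab_frame("side")
np.save("pics/w5.npy",np.r_[o["ee_pos"],o["tool_rot"]])
p=px(c,[.468,.2668,.061]);print(p,o["ee_pos"],R.from_quat(o["tool_rot"]).as_matrix()[:,1],o["joint_pos"][6])
x,y=int(p[0])-60,int(p[1])-45;print(x,y)
cv2.imwrite("pics/w5.png",np.hstack([cv2.resize(im[y:y+120,x:x+120],(400,480),interpolation=cv2.INTER_CUBIC)[:,:],cv2.resize(s[150:270,260:360],(400,480),interpolation=cv2.INTER_CUBIC)]))
E
```

```text
[318.665  184.6569] [0.4683 0.2655 0.2446] [0.7153 0.6988 0.0002] 0.2216887623706268
258 139
```

View pics/w5.png

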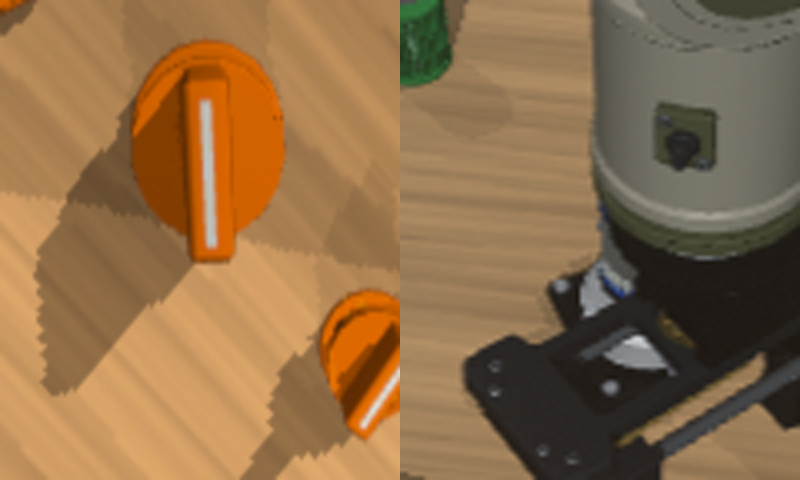

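The bar's white line runs px (319.5,163.5)–(321.3,201), well aligned with the tool; the side view of the element is hidden by the arm.

```bash
python3 - <<'E'
from h import *
v=np.load("pics/w5.npy");c=cam("wrist",dict(ee_pos=v[:3],tool_rot=v[3:]))
a,b=pt(c,(319.5,163.5),.061),pt(c,(321.3,201),.061);d=b-a;m=(a+b)/2
print("cap",m,np.linalg.norm(d),np.degrees(np.arctan2(d[1],d[0])),((m-v[:3])/.06))
import os
t=arm.grab_frame("top");cc=cam("top");p=px(cc,[.527,.0197,.13]);print(p)
x,y=int(p[0])-30,int(p[1])-30;cv2.imwrite("pics/t6.png",cv2.resize(t[y:y+60,x:x+60],(360,360),interpolation=cv2.INTER_CUBIC))
E
```

```text
cap [0.4677 0.2695 0.061 ] 0.03703027958221918 -42.911501210434594 [-0.0096  0.0663 -3.0607]
[305.5689 213.2779]
```

View pics/t6.png

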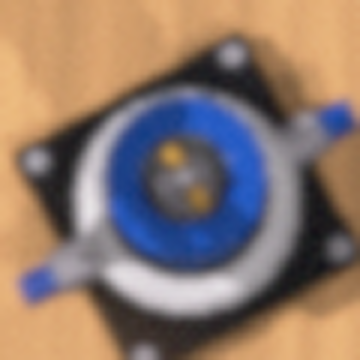

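The element stands upright around the tube with the pin showing through it at about (187,177). Now I grasp the cap.

{"fn": "arm_command", "kwargs": {
  "linear": [
    [0, 0.05, -0.8],
    [0, 0.05, -1.6],
    [0, 0.05, -2.3],
    [0, 0.05, -2.8],
    [0, 0.05, -3.1],
    [0, 0.05, -3.2],
    [0, 0.05, -3.2],
    [0, 0.05, -3.2],
    [0, 0.05, -3.2],
    [0, 0.05, -3.2]
  ],
  "dr": [
    [0, 0, 0],
    [0, 0, 0],
    [0, 0, 0],
    [0, 0, 0],
    [0, 0, 0],
    [0, 0, 0],
    [0, 0, 0],
    [0, 0, 0],
    [0, 0, 0],
    [0, 0, 0]
  ],
  "claw": [0, 0, 0, 0, 0, 0, -1, -1, -1, -1],
  "newtons": 50
}}

```text
clock: 11.85
ee_pos: [0.4685, 0.269, 0.0531]
tool_rot: [0.388, 0.922, 0.0, 0.0]
wrist_force: [-0.4, -0.3, 2.1]
width: 0.0138
finger_force: 50.0
```

```bash
python3 - <<'E'
from h import *
o=arm.observe();print(o)
E
```

```text
{'clock': 11.85, 'joint_pos': array([-0.925 ,  0.3478,  0.3714,  1.9017, -0.1565,  0.919 ,  0.2951]), 'joint_vel': array([-0.0012,  0.0008,  0.0013, -0.0019, -0.0021,  0.0032,  0.0011]), 'joint_efforts': array([  0.1154, -50.8359,   5.4589, -30.5503,   0.001 ,  -0.0066,
         0.0242]), 'ee_pos': array([0.4685, 0.269 , 0.0531]), 'tool_rot': array([0.3881, 0.9216, 0.0005, 0.0002]), 'wrist_force': array([-0.4225, -0.25  ,  2.1375]), 'wrist_torque': array([-0.1205,  0.1122, -0.0439]), 'finger_force': 49.985055327415466, 'width': 0.013808453008142787}
```

{"fn": "arm_command", "kwargs": {
  "linear": [
    [0, 0, 0.9],
    [0, 0, 1.8],
    [0, 0, 2.8],
    [0.2, -0.9, 2.8],
    [0.45, -1.8, 2.8],
    [0.65, -2.7, 2.8],
    [0.85, -3.5, 2.8],
    [0.98, -4.16, 2.8],
    [0.98, -4.16, 2.8],
    [0.98, -4.16, 2.8]
  ],
  "dr": [
    [0, 0, 0],
    [0, 0, 1.5],
    [0, 0, 3],
    [0, 0, 5],
    [0, 0, 7],
    [0, 0, 9],
    [0, 0, 11],
    [0, 0, 13],
    [0, 0, 15],
    [0, 0, 15.5]
  ],
  "claw": [-1, -1, -1, -1, -1, -1, -1, -1, -1, -1]
}}

```text
clock: 13.1
ee_pos: [0.5269, 0.0184, 0.2205]
tool_rot: [-0.275, 0.961, 0.0, -0.0]
wrist_force: [-0.3, 1.2, -1.9]
width: 0.0136
finger_force: 50.0
```

{"fn": "arm_command", "kwargs": {
  "linear": [
    [0, 0, -0.1],
    [0, 0, -0.1],
    [0, 0, -0.1],
    [0, 0, -0.1],
    [0, 0, -0.1],
    [0, 0, -0.1],
    [0, 0, -0.1],
    [0, 0, -0.1],
    [0, 0, -0.1],
    [0, 0, -0.1]
  ],
  "dr": [
    [0, 0, 0],
    [0, 0, 0],
    [0, 0, 0],
    [0, 0, 0],
    [0, 0, 0],
    [0, 0, 0],
    [0, 0, 0],
    [0, 0, 0],
    [0, 0, 0],
    [0, 0, 0]
  ],
  "claw": [-1, -1, -1, -1, -1, -1, -1, -1, -1, -1]
}}

```text
clock: 14.35
ee_pos: [0.527, 0.0191, 0.2146]
tool_rot: [-0.274, 0.962, 0.0, -0.0]
wrist_force: [1.1, 0.2, -1.5]
width: 0.0137
finger_force: 50.0
```

```bash
python3 - <<'E'
from h import *
o=arm.observe();im=arm.grab_frame("wrist");c=cam("wrist",o);s=arm.grab_frame("side")
y=R.from_quat(o["tool_rot"]).as_matrix()[:,1]
print(o["ee_pos"],np.degrees(np.arctan2(y[1],y[0])),o["joint_pos"],o["wrist_force"])
print(px(c,o["ee_pos"]+[0,0,.008]))
cv2.imwrite("pics/w7.png",np.hstack([cv2.resize(im[130:330,210:410],(400,400)),cv2.resize(s[140:240,271:371],(400,400),interpolation=cv2.INTER_CUBIC)]))
E
```

```text
[0.527  0.0191 0.2146] 121.83343805129556 [-0.5829  0.1332  0.504   1.7806 -0.0678  1.2449  2.0655] [ 1.0679  0.2483 -1.4953]
[316.6328 282.9861]
```

View pics/w7.png

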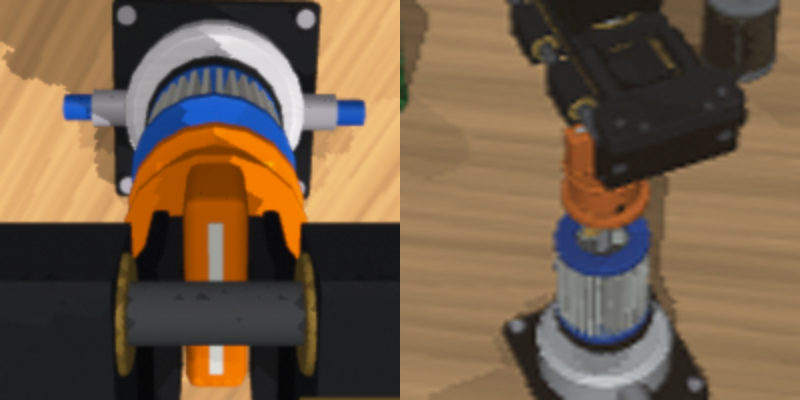

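```bash
python3 - <<'E'
from h import *
o=arm.observe();c=cam("wrist",o);M=R.from_quat(o["tool_rot"]).as_matrix()
z=o["ee_pos"][2]+.008
for uv in((317.5,241.5),(317.5,317)): print(M.T@(pt(c,uv,z)-o["ee_pos"]))
print(M[:,0])
E
```

```text
[ 0.0192  0.0004 -0.008 ]
[-0.0168  0.0004 -0.008 ]
[-0.8496 -0.5275  0.    ]
```

{"fn": "arm_command", "kwargs": {
  "linear": [
    [0.02, 0.02, 0],
    [0.02, 0.02, -0.1],
    [0.02, 0.02, -0.2],
    [0.02, 0.02, -0.28],
    [0.02, 0.02, -0.34],
    [0.02, 0.02, -0.4],
    [0.02, 0.02, -0.46],
    [0.02, 0.02, -0.52],
    [0.02, 0.02, -0.52],
    [0.02, 0.02, -0.52]
  ],
  "dr": [
    [0, 0, 0],
    [0, 0, 0],
    [0, 0, 0],
    [0, 0, 0],
    [0, 0, 0],
    [0, 0, 0],
    [0, 0, 0],
    [0, 0, 0],
    [0, 0, 0],
    [0, 0, 0]
  ],
  "claw": [-1, -1, -1, -1, -1, -1, -1, -1, -1, -1]
}}

```text
clock: 15.7
ee_pos: [0.5282, 0.0204, 0.1834]
tool_rot: [-0.274, 0.962, 0.0, -0.0]
wrist_force: [-0.3, -0.5, -2.3]
width: 0.014
finger_force: 50.0
```

No contact force at the height where the pin is in the slot. Now pressing down.

{"fn": "arm_command", "kwargs": {
  "linear": [
    [0, 0, -0.04],
    [0, 0, -0.07],
    [0, 0, -0.1],
    [0, 0, -0.13],
    [0, 0, -0.16],
    [0, 0, -0.18],
    [0, 0, -0.18],
    [0, 0, -0.18],
    [0, 0, -0.18],
    [0, 0, -0.18]
  ],
  "dr": [
    [0, 0, 0],
    [0, 0, 0],
    [0, 0, 0],
    [0, 0, 0],
    [0, 0, 0],
    [0, 0, 0],
    [0, 0, 0],
    [0, 0, 0],
    [0, 0, 0],
    [0, 0, 0]
  ],
  "claw": [-1, -1, -1, -1, -1, -1, -1, -1, -1, -1],
  "newtons": 60
}}

```text
clock: 16.95
ee_pos: [0.5287, 0.0204, 0.1735]
tool_rot: [-0.274, 0.962, 0.0, 0.001]
wrist_force: [-1.9, 0.1, 9.6]
width: 0.0137
finger_force: 60.0
```

{"fn": "arm_command", "kwargs": {
  "linear": [
    [0, 0, -0.02],
    [0, 0, -0.04],
    [0, 0, -0.06],
    [0, 0, -0.06],
    [0, 0, -0.06],
    [0, 0, -0.06],
    [0, 0, -0.06],
    [0, 0, -0.06],
    [0, 0, -0.06],
    [0, 0, -0.06]
  ],
  "dr": [
    [0, 0, 0],
    [0, 0, 0],
    [0, 0, 0],
    [0, 0, 0],
    [0, 0, 0],
    [0, 0, -1],
    [0, 0, -2],
    [0, 0, -3],
    [0, 0, -4],
    [0, 0, -5]
  ],
  "claw": [-1, -1, -1, -1, -1, -1, -1, -1, -1, -1]
}}

```text
clock: 18.2
ee_pos: [0.53, 0.0205, 0.171]
tool_rot: [-0.058, 0.998, 0.0, 0.002]
wrist_force: [-0.3, 0.1, 15.1]
width: 0.0137
finger_force: 60.0
```

```bash
python3 - <<'E'
from h import *
o=arm.observe();y=R.from_quat(o["tool_rot"]).as_matrix()[:,1]
print(o["ee_pos"],np.degrees(np.arctan2(y[1],y[0])),o["wrist_force"],o["wrist_torque"])
E
```

```text
[0.53   0.0205 0.171 ] 96.68388258507657 [-0.2625  0.067  15.1227] [-0.1578  0.236   0.1623]
```

{"fn": "arm_command", "kwargs": {
  "linear": [
    [0, 0, 0],
    [0, 0, 0],
    [-0.01, 0, 0],
    [-0.01, 0, 0],
    [-0.02, 0, 0],
    [-0.02, 0, 0],
    [-0.02, 0, 0],
    [-0.02, 0, 0],
    [-0.02, 0, 0],
    [-0.02, 0, 0]
  ],
  "dr": [
    [0, 0, -1.5],
    [0, 0, -3],
    [0, 0, -4.5],
    [0, 0, -6],
    [0, 0, -7.5],
    [0, 0, -9],
    [0, 0, -10.5],
    [0, 0, -12],
    [0, 0, -13],
    [0, 0, -13]
  ],
  "claw": [-1, -1, -1, -1, -1, -1, -1, -1, -1, -1]
}}

```text
clock: 19.45
ee_pos: [0.5289, 0.0204, 0.171]
tool_rot: [0.487, 0.874, 0.001, 0.002]
wrist_force: [-1.0, -0.6, 15.7]
width: 0.0132
finger_force: 60.0
```

```bash
python3 - <<'E'
from h import *
o=arm.observe();y=R.from_quat(o["tool_rot"]).as_matrix()[:,1]
print(o["ee_pos"],np.degrees(np.arctan2(y[1],y[0])),o["wrist_force"],o["wrist_torque"])
E
```

```text
[0.5289 0.0204 0.171 ] 31.761139554877733 [-1.0317 -0.6155 15.6512] [-0.2361  0.223  -0.013 ]
```

{"fn": "arm_command", "kwargs": {
  "linear": [
    [0, 0, -0.01],
    [0, 0, -0.02],
    [0, 0, -0.03],
    [0, 0, -0.03],
    [0, 0, -0.03],
    [0, 0, -0.03],
    [0, 0, -0.03],
    [0, 0, -0.03],
    [0, 0, -0.03],
    [0, 0, -0.03]
  ],
  "dr": [
    [0, 0, -0.3],
    [0, 0, -0.6],
    [0, 0, -0.8],
    [0, 0, -0.8],
    [0, 0, -0.8],
    [0, 0, -0.8],
    [0, 0, -0.8],
    [0, 0, -0.8],
    [0, 0, -0.8],
    [0, 0, -0.8]
  ],
  "claw": [-1, -1, -1, -1, -1, -1, -1, -1, -1, -1]
}}

```text
clock: 20.7
ee_pos: [0.5294, 0.0201, 0.1709]
tool_rot: [0.516, 0.856, 0.002, 0.002]
wrist_force: [-7.0, -1.5, 32.8]
width: 0.0138
finger_force: 60.1
```

```bash
python3 - <<'E'
from h import *
o=arm.observe();y=R.from_quat(o["tool_rot"]).as_matrix()[:,1]
print(o["ee_pos"],np.degrees(np.arctan2(y[1],y[0])),o["wrist_force"],o["wrist_torque"])
s=arm.grab_frame("side");w=arm.grab_frame("wrist")
cv2.imwrite("pics/w8.png",np.hstack([cv2.resize(w[130:330,210:410],(400,400)),cv2.resize(s[140:240,271:371],(400,400),interpolation=cv2.INTER_CUBIC)]))
E
```

```text
[0.5294 0.0201 0.1709] 27.83688131186683 [-7.0052 -1.4577 32.8089] [-0.5437  1.7593  0.3425]
```

View pics/w8.png

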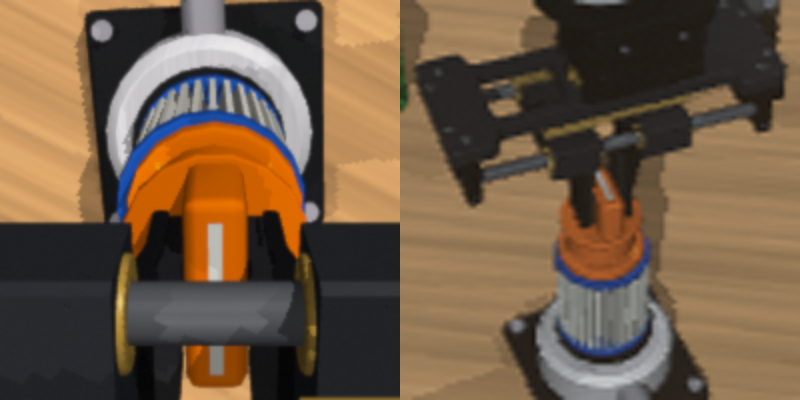

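The cap is turned 94° and pressed against the seat's hard stop: the force rose to 33 N with no further travel. It is still gripped, so I hand in.

```bash
python3 -c "
from plant import arm
print(arm.hand_in())"
```

```text
the job is handed in; nothing more can be done
None
```

I handed the job in with the clean element on the sprung seat and the orange cap over the pin, turned about 94° clockwise. The arm is still gripping the cap and pressing it against the seat's stop with about 33 N; the hand-in gave no verdict.

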